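# Pack a test plate into the storage rack and close the end stop

### The arm

A 7-joint arm with a two-finger parallel gripper is mounted at the origin on a cart in front of the work surface, level with it; the furniture and walls round the work are solid. World frame = base frame: x ahead of the robot, y to its left, z up, the work surface at z = 0. Lengths are in m, angles in rad, forces in N, time in s.
With the tool pointing down it reaches from about 0.4 to 0.875 m from the base axis. Payload 19.3 kg.
Tool frame: the origin (TCP) lies midway between the tips of the shut fingers; the grasp point (between the pads) lies 19 mm behind it; z points along the fingers, y is the line along which they close (so a half turn about z gives the same grasp; the last joint's range is limited). The gripper opens to 85 mm and grips with 20 to 120 N. Pads are 22 mm wide; open, the fingers measure 114 mm over their backs; the gripper's body (76 mm by 85 mm) begins 54 mm behind the grasp point. The pads swing forward as they close: fully open they stand 13 mm farther back than shut.
Start: joints at [1.199, 0.521, -0.036, 1.599, 0.021, 1.021, -0.113], TCP at [0.186, -0.597, 0.202] pointing down, gripper open.
Joint ranges: [-2.91, 2.91], [-0.3, 2.13], [-1.5, 1.42], [0.17, 2.43], [-1.26, 4.41], [0.16, 1.93], [-2.52, 2.52]. Speed limits (rad/s): [1.89, 1.89, 2.39, 2.39, 3.01, 3.01, 3.01].

### API

Orientations are given as [roll, pitch, yaw] about the fixed x, y, z axes, in that order (R = Rz(yaw) Ry(pitch) Rx(roll)).
In Python, from workcell import * gives the robot as it stands.
- The arm moves only by the shell command python3 -m creep 'ROWS' [FORCE]. ROWS is JSON, a list that holds one entry, the list of rows, each a list of 7 numbers: the closure, from -1 (fully open) to 1 (shut), then the shift along the tool's x, y, z in m, then the turn, a rotation vector about the tool's x, y, z in degrees. A call has 1 to 10 rows; each row shifts and turns the commanded pose from where the row before left it, along the tool's axes as they then stand; what a row does not reach is not made up. A row lasts 1/10 s, in which the tool goes at most 50 mm and 8.59 degrees, less where a joint would pass 70% of its speed; a pose out of reach is approached as far as the arm can. A call is refused whole if a number of a shift passes 0.05 or a number of a turn 8.59, either way. A call with a gripper value outside its range is refused whole. The fingers move at their own pace and stop on an object; FORCE is the grip in N (left out, the last holds). Time passes only in rows, so rows that do not move let the fingers close. It gives the time, the measured TCP pose, the force, the opening and the grip force at its end, in the units of the state.
- observe(): the state, without advancing time (a new reading comes with each control period).
- grab_frame(name): name is "side" or "top" or "wrist"; returns a dict with "image" (400x640x3 uint8, red, green, blue), "range_z" (400x640 float32, m along the optical axis (not along the pixel's ray), 0 where there is no reading), "fx", "fy", "cx", "cy" (pixels), "R" (3x3) and "t" (3): a world point X has camera coordinates R X + t; the wrist camera has in their place "T_tool_cam" (4x4, takes a point from camera to tool coordinates, whose origin is the TCP and whose axes are the flange's). Camera axes: x right, y down, z forward; pixel columns grow to the right and rows downward; lengths in m; the calibration is good to about 2 mm. A picture is of the moment at which its call begins: read the wrist's pose just before it.
- job_done(): hands the job in; it is judged then, once.
Trained networks look in a picture, given as the dict that the camera call returned (one of the last four; its "shot" number tells which), for a name from the list of things; names that differ only in an ending like _2 or _b are one class to them, and where a whole thing is asked for, a point or a joint stands for the part that bears it (a point fixed in the world has none). Each returns a list of dicts, best first, with "confidence" (0 to 1); they miss things now and then, are a little off and sometimes report something else, mostly with a low value. They report only what shows in the picture. A call takes as long as a camera call. They do not tell look-alikes from the thing itself.
- find_in(picture, thing): "extent" ([centre column, centre row, width, height] in pixels, round what is visible of it).
- outline_of(picture, thing): "region" (400x640 bool, what is visible of it) and "extent" ([centre column, centre row, width, height] in pixels, round what is visible of it).
- tip_of(picture, thing): "position" ([column, row] in pixels: a listed point, or the origin of a listed thing).
The state is a dict: "clock": time; "qpos": joint angles; "qd": joint speeds; "joint_efforts": joint torques, N m; "position": TCP position; "tool_rot": TCP orientation; "force": force on the tool from outside, world axes, zero at the start; "moment": the same for the moment, N m; "grip_width": finger opening in m; "finger_force": force on a finger pad.
Only numpy, scipy, OpenCV 4.12 (cv2) and the standard library are available. Lean on these libraries where they do the work, as an engineer would, in place of code of your own. Each camera call takes 0.05 s, during which the arm holds its last target. There are 200 camera calls.

### The job

One undrilled square steel plate is still standing in the slotted black stand among the longer drilled ones. Stand it on edge in the aluminium storage rack, beside the plate already there and facing the same way, between the fixed end wall and the sliding end stop. Then push the stop up snug, so that both plates stand upright, held together against the end wall, and let go.

Things in the scene. Friction and masses are not known exactly. Their poses are not given: they have to be found in the camera images.
- square_plate: Undrilled steel plate 50x50x10 mm, 0.19 kg, on edge in one of 3 slots (65 mm apart, any) of the black stand; the others hold drilled plates 80 long, 50 tall, 6 thick. Slot floor 6 mm, stand top 15.5 mm, plate top 56 mm above the worktop. Origin: centre of a 50x50 face; z axis horizontal, square to the face, into the plate (middle 5 mm along +z).
- kept_plate: An identical 50 x 50 x 10 mm plate, loose, already standing on edge in the rack, within about 1 mm of the fixed end wall. Origin and axes as for square_plate; its z axis points from the end wall towards the stop.
- rack: Aluminium rack, fixed: a channel 230 mm long, 92 wide. Origin on the worktop under its centre line, x along it from the fixed end wall to the end stop, z up. Floor 6 mm above the worktop; side rails, 80 mm apart inside, rise to 16 mm. End wall 62 mm tall, inner face at x = -75 mm; base ends at x = +140 mm.
- stop (a joint): Rack's sliding end stop: dark steel upright 12 mm thick, 76 wide, top 60 mm above the worktop; a foot 14 mm high reaches 35 mm behind it. Value in m: 0 open (0 to 0.03 at start), grows towards the end wall, at most 0.14. Face to the plates at rack x = 75 mm - value, back at 87 mm - value. About 1.5 N friction, stays where left. Both plates tight: 0.130.
There are look-alikes about, which are no part of the job. Leave any green or orange look-alike of the square_plate alone.

How it is judged:
At the end, for the whole second after the job is handed in: Both undrilled plates stand on edge on the rack's floor between the end wall and the stop, upright within 11 degrees and facing the end wall within 15 degrees, at rest and released; the stop is pushed up to them with less than 10 mm of slack in all (x of square_plate in the frame of rack between -0.079 and -0.041 m and y of square_plate in the frame of rack between -0.018 and 0.018 m and z of square_plate in the frame of rack between 0.023 and 0.04 m and angle between square_plate's own z axis and vertical between 1.37 and 1.771 rad and angle between the z axis of each of square_plate, kept_plate and the x axis of rack, either way round below 0.26 rad and linear speed of each of square_plate, kept_plate below 0.02 m/s and x of kept_plate in the frame of rack between -0.079 and -0.041 m and y of kept_plate in the frame of rack between -0.018 and 0.018 m and z of kept_plate in the frame of rack between 0.023 and 0.04 m and angle between kept_plate's own z axis and vertical between 1.37 and 1.771 rad and value of joint stop between 0.12 and 0.136 m and velocity of joint stop between -0.01 and 0.01 m/s); the robot touches nothing.
It also fails if it takes over 51 s, if anything falls off the work surface, if the arm or the gripper's body presses on something with over 40 N, if the wrist force passes 120 N, or if a joint passes its speed limit or range.

## Working session

There is one attempt and no reset: what is moved stays moved. The work goes in short steps, Python scripts to look and compute and a shell command to move; the robot and the scene stay as the last step left them, time stands still between calls to the robot, and variables do not carry over. Pictures are saved under pics/ and viewed, at most 10 in all, crops included, and the job is handed in when it is done.

```bash
mkdir -p pics; ls; cat > h.py <<'E'
from workcell import *
import numpy as np, cv2
def save(f,n): cv2.imwrite('pics/'+n,f['image'][:,:,::-1])
def world(f,mask=None):
    z=f['range_z']; v,u=np.nonzero((z>0)&(mask if mask is not None else True)); d=z[v,u]
    c=np.c_[(u-f['cx'])/f['fx']*d,(v-f['cy'])/f['fy']*d,d]
    return (c-f['t'])@f['R'],u,v
E
python3 - <<'E'
from h import *
s=observe();print({k:np.round(v,3) for k,v in s.items()})
fs={}
for n in('top','side'):
    f=grab_frame(n);fs[n]=f;save(f,n+'1.png')
    for t in('square_plate','kept_plate','rack','stop'):
        for d in outline_of(f,t)[:3]:
            p,u,v=world(f,d['region'])
            print(n,t,round(d['confidence'],2),np.round(d['extent']),np.round(np.median(p,0),3) if len(p) else None,np.round(np.percentile(p,[3,97],axis=0),3).tolist() if len(p) else None)
cv2.imwrite('pics/both1.png',cv2.resize(np.vstack([fs['top']['image'],fs['side']['image']])[:,:,::-1],(480,600)))
E
```

```text
pics
{'clock': np.float64(0.0), 'qpos': array([ 1.199,  0.522, -0.036,  1.6  ,  0.021,  1.021, -0.113]), 'qd': array([-0.   , -0.   , -0.   , -0.001, -0.   , -0.001, -0.001]), 'joint_efforts': array([ 0.0000e+00, -9.2709e+01,  1.9800e+00, -3.6993e+01,  1.8000e-02,
        8.0000e-03, -0.0000e+00]), 'position': array([ 0.186, -0.596,  0.201]), 'tool_rot': array([-3.14 ,  0.   ,  0.302]), 'force': array([-0.507,  0.254,  0.738]), 'moment': array([-0.035, -0.044, -0.002]), 'finger_force': np.float64(0.0), 'grip_width': np.float64(0.085)}
top square_plate 0.73 [256. 186.  10.  24.] [0.523 0.185 0.054] [[0.499, 0.181, 0.011], [0.548, 0.193, 0.059]]
top square_plate 0.67 [303. 206.  22.  12.] [0.483 0.076 0.048] [[0.476, 0.055, 0.019], [0.491, 0.098, 0.055]]
top square_plate 0.6 [297. 173.  18.  17.] [0.56  0.098 0.049] [[0.545, 0.08, 0.005], [0.578, 0.117, 0.053]]
top kept_plate 0.46 [433. 179.   5.  25.] [ 0.551 -0.234  0.053] [[0.529, -0.244, 0.01], [0.576, -0.229, 0.06]]
top rack 0.62 [399. 173. 104.  53.] [ 0.572 -0.144  0.008] [[0.518, -0.252, 0.002], [0.625, -0.038, 0.063]]
top stop 0.75 [378. 166.  26.  35.] [ 0.578 -0.101  0.017] [[0.544, -0.118, 0.011], [0.606, -0.074, 0.063]]
side square_plate 0.94 [290. 223.  20.  23.] [0.559 0.104 0.03 ] [[0.545, 0.087, 0.004], [0.575, 0.12, 0.051]]
side square_plate 0.83 [327. 230.  24.  30.] [0.481 0.084 0.033] [[0.475, 0.058, 0.005], [0.492, 0.104, 0.051]]
side square_plate 0.64 [278. 254.  27.  30.] [0.519 0.193 0.04 ] [[0.498, 0.186, 0.013], [0.546, 0.197, 0.057]]
side kept_plate 0.83 [368. 148.  14.  22.] [ 0.55  -0.232  0.035] [[0.527, -0.236, 0.01], [0.575, -0.227, 0.057]]
side rack 0.96 [342. 165.  88.  75.] [ 0.566 -0.109  0.013] [[0.511, -0.25, 0.003], [0.626, -0.032, 0.062]]
side stop 0.95 [333. 172.  32.  36.] [ 0.575 -0.103  0.029] [[0.54, -0.116, 0.009], [0.611, -0.071, 0.061]]
```

```bash
python3 - <<'E'
from h import *
a=cv2.imread('pics/top1.png')[130:250,210:470];b=cv2.imread('pics/side1.png')[110:310,230:430]
a=cv2.resize(a,None,fx=2.5,fy=2.5,interpolation=2);b=cv2.resize(b,None,fx=1.5,fy=1.5,interpolation=2)
c=np.zeros((600,800,3),np.uint8);c[:300,:650]=a;c[300:600,:300]=b;c[300:600,310:790]=cv2.resize(cv2.imread('pics/side1.png'),(480,300));cv2.imwrite('pics/c1.png',c)
E
```

```text
(no output)
```

View pics/c1.png

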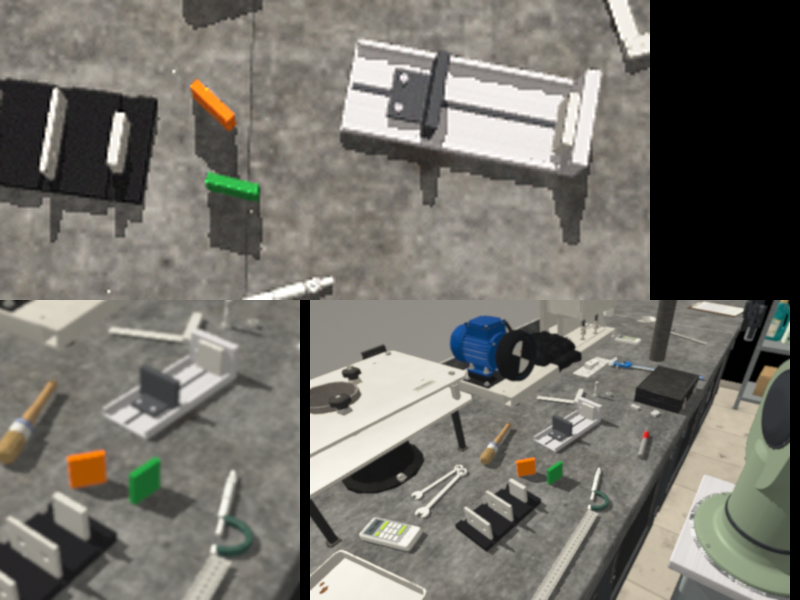

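The top picture shows three candidates. The steel piece is at (257,186) in the black stand and is the short one next to two longer drilled plates. The orange (297,173) and green (303,206) pieces are loose look-alikes. The white piece in the stand at top (257,186) / side (278,254) fits the description: steel, short and undrilled. Next I'll measure precisely and confirm it in an enlarged crop.

```bash
cat >> h.py <<'E'
def rect(p):
    (c,wh,_)=cv2.minAreaRect((p[:,:2]*1000).astype(np.float32)); b=cv2.boxPoints((c,wh,_)); e=[b[1]-b[0],b[2]-b[1]]; L=max(e,key=lambda q:q@q)
    a=np.degrees(np.arctan2(L[1],L[0]))%180
    return np.round(c,1),np.round(sorted(wh),1),round(a,1)
E
python3 - <<'E'
from h import *
f=grab_frame('top');P,u,v=world(f)
def box(n,x0,x1,y0,y1,z0,z1):
    m=(P[:,0]>x0)&(P[:,0]<x1)&(P[:,1]>y0)&(P[:,1]<y1)&(P[:,2]>z0)&(P[:,2]<z1);print(n,m.sum(),rect(P[m]) if m.sum()>5 else '', np.round(P[m,2].mean(),4))
box('plate',.49,.56,.175,.205,.045,.062)
box('plate2',.45,.6,.235,.275,.045,.062)
box('stand',.45,.6,.13,.4,.008,.02)
box('rackbase',.48,.66,-.28,-.02,.003,.02)
box('stop',.53,.62,-.13,-.085,.045,.07)
box('wall',.49,.64,-.27,-.235,.0585,.07)
box('wall+kept',.49,.64,-.27,-.215,.045,.07)
box('highobst',.1,.9,-.6,.5,.08,.6)
m=(P[:,2]>.07)&(P[:,0]>.2)&(P[:,0]<.8)&(abs(P[:,1])<.45);print('tall',m.sum(),np.round(np.c_[P[m].min(0),P[m].max(0)],2) if m.any() else '')
a=f['image'][150:230,215:315,::-1];cv2.imwrite('pics/c2.png',cv2.resize(a,None,fx=6,fy=6,interpolation=2))
E
```

```text
plate 104 (array([524.1, 187.7]), array([10.4, 49.9]), np.float32(173.0)) 0.0553
plate2 117 (array([530.4, 250.6]), array([ 7.7, 80.8]), np.float32(173.3)) 0.0545
stand 2385 (array([542.6, 275.9]), array([122.8, 234.5]), np.float32(83.4)) 0.0153
rackbase 3392 (array([ 570. , -149.9]), array([179.9, 259.6]), np.float32(90.0)) 0.0083
stop 181 (array([ 577.4, -112.4]), array([12.5, 76.4]), np.float32(170.4)) 0.0591
wall 250 (array([ 554.5, -245.5]), array([24.8, 92.1]), np.float32(170.2)) 0.0621
wall+kept 399 (array([ 554.4, -245.9]), array([28.5, 92.3]), np.float32(170.1)) 0.0593
highobst 20727 (array([499.7, -50.4]), array([ 799.3, 1100. ]), np.float32(90.1)) 0.2091
tall 6489 [[0.75 0.8 ]
 [0.06 0.45]
 [0.07 0.25]]
```

View pics/c2.png

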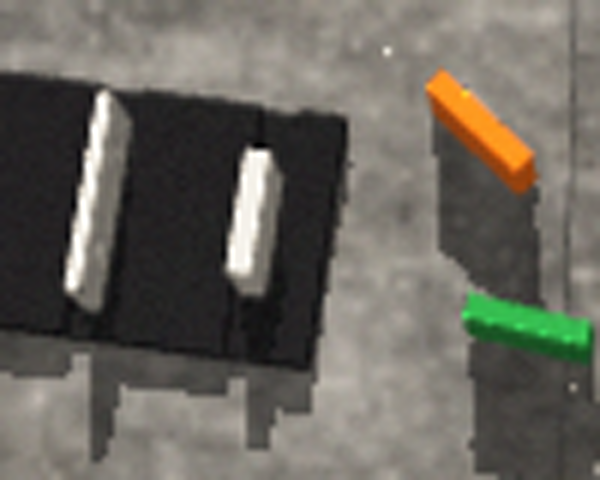

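The enlarged crop confirms it. The short undrilled plate is at crop (255,220), between the longer plate at (98,200) and the green and orange look-alikes. Its size comes out as 10.4x49.9 mm at z 0.055, centred at (0.524, 0.188), with its length at -7°. The rack yaw is about -9.7° and the stop is at about 0.021. Now moving.

```bash
python3 -m creep '[[[-1,0,0,0,0,0,8.1],[-1,0,0,0,0,0,8.1],[-1,0,0,0,0,0,8.1],[-1,0.048,-0.03,0,0,0,0],[-1,0.048,-0.03,0,0,0,0],[-1,0.048,-0.03,0,0,0,0],[-1,0.048,-0.03,0,0,0,0],[-1,0.048,-0.03,0,0,0,0],[-1,0,-0.05,0,0,0,0],[-1,0,-0.05,0,0,0,0]]]' 40
```

```text
clock: 1.55
position: [0.4254, -0.3899, 0.2013]
tool_rot: [-3.141, 0.0, -0.121]
force: [1.1, -0.5, -0.1]
grip_width: 0.0853
finger_force: 0.0
```

```bash
python3 -m creep '[[[0,0.007,-0.05,0,0,0,0],[0,0.007,-0.05,0,0,0,0],[0,0.007,-0.05,0,0,0,0],[0,0.006,-0.05,0,0,0,0],[0,0,-0.05,0,0,0,0],[0,0,-0.05,0,0,0,0],[0,0,-0.05,0,0,0,0],[0,0,-0.05,0,0,0,0],[0,0,-0.05,0,0,0,0],[0,0,-0.05,0,0,0,0]]]'; python3 -m creep '[[[0,0,-0.05,0,0,0,0],[0,0,-0.03,0,0,0,0],[0,0,0,0,0,0,0],[0,0,0,0,0,0,0]]]'; python3 - <<'E'
from h import *
s=observe();f=grab_frame('wrist');T=f['T_tool_cam']
from scipy.spatial.transform import Rotation as Ro
R=Ro.from_euler('xyz',s['tool_rot']).as_matrix()
Rc=R@T[:3,:3];tc=R@T[:3,3]+s['position'];f['R']=Rc.T;f['t']=-Rc.T@tc
save(f,'w1.png');P,u,v=world(f)
m=(abs(P[:,0]-.524)<.04)&(abs(P[:,1]-.188)<.025)&(P[:,2]>.045)&(P[:,2]<.065);print(m.sum(),rect(P[m]),P[m,2].mean(),s['position'],s['grip_width'],s['qpos'])
E
```

```text
clock: 2.55
position: [0.5119, 0.1014, 0.2023]
tool_rot: [-3.141, -0.001, -0.122]
force: [2.4, -0.2, -0.2]
grip_width: 0.0427
finger_force: 0.0
clock: 2.95
position: [0.5215, 0.179, 0.2018]
tool_rot: [3.141, 0.0, -0.121]
force: [0.7, -1.2, -0.1]
grip_width: 0.0425
finger_force: 0.0
395 (array([524.1, 188.1]), array([10. , 49.5]), np.float32(174.0)) 0.05556610709240274 [0.52153698 0.17897659 0.20184347] 0.04246949158333135 [-0.31116772  0.4086693  -0.16975522  1.79024617  0.08279894  0.94986849
 -2.20753288]
```

View pics/w1.png

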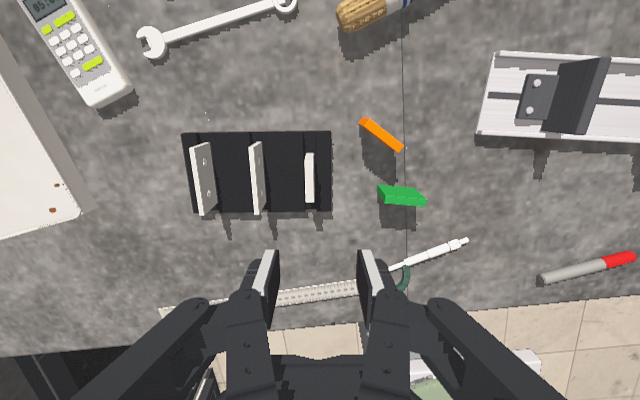

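The wrist picture shows the short undrilled plate at (310,178), between the fingers' closing line, with its neighbours at (257,177) and (203,178). It measures (0.5241, 0.1881), in agreement with the top view. Centring, descending and gripping.

```bash
python3 -m creep '[[[0,0.0015,-0.0095,0,0,0,0],[0,0,0,0.045,0,0,0],[0,0,0,0.04,0,0,0],[0,0,0,0.03,0,0,0],[0,0,0,0.02,0,0,0],[0,0,0,0,0,0,0],[0,0,0,0,0,0,0]]]'; python3 -m creep '[[[0,0,0,0.02,0,0,0],[0,0,0,0.02,0,0,0],[0,0,0,0,0,0,0],[0,0,0,0,0,0,0]]]'
```

```text
clock: 3.7
position: [0.5247, 0.1878, 0.0676]
tool_rot: [-3.142, -0.0, -0.123]
force: [0.5, 0.3, 0.3]
grip_width: 0.0427
finger_force: 0.0
clock: 4.1
position: [0.525, 0.1882, 0.0284]
tool_rot: [-3.141, -0.001, -0.123]
force: [0.1, 0.7, 0.3]
grip_width: 0.0429
finger_force: 0.0
```

```bash
python3 -m creep '[[[0.4,0,0,0,0,0,0],[1,0,0,0,0,0,0],[1,0,0,0,0,0,0],[1,0,0,0,0,0,0],[1,0,0,0,0,0,0],[1,0,0,0,0,0,0],[1,0,0,0,0,0,0]]]' 50
```

```text
clock: 4.8
position: [0.5243, 0.188, 0.027]
tool_rot: [3.142, 0.0, -0.122]
force: [1.0, 0.0, -0.2]
grip_width: -0.0002
finger_force: 0.0
```

The fingers shut on nothing, so I need to look.

```bash
python3 - <<'E'
from h import *
s=observe();f=grab_frame('wrist');g=grab_frame('side');h=grab_frame('top')
print(s['position'],s['grip_width'])
c=np.zeros((600,800,3),np.uint8)
c[:300,:480]=cv2.resize(f['image'],(480,300));c[300:,:400]=cv2.resize(g['image'][200:305,220:360],(400,300),interpolation=2);c[300:,400:]=cv2.resize(h['image'][140:230,210:330],(400,300),interpolation=2)
cv2.imwrite('pics/c3.png',c[:,:,::-1])
E
```

```text
[0.52429188 0.18798225 0.02699555] -0.00019285563368064007
```

View pics/c3.png

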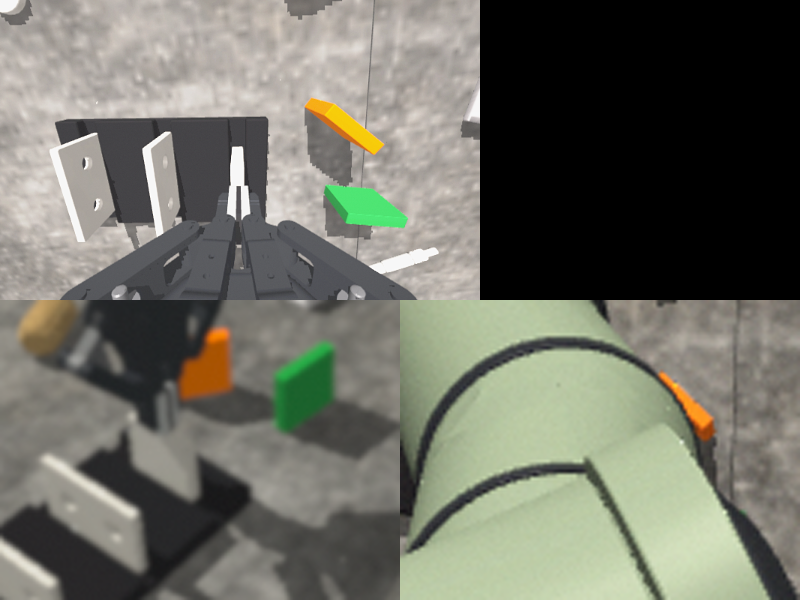

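The plate still stands in its slot, at wrist crop (238,170). The fingertips seem to sit at its top edge in the side crop (165,425), higher than the reported TCP suggests. I'll measure the tip height from depth.

```bash
python3 - <<'E'
from h import *
from scipy.spatial.transform import Rotation as Ro
s=observe();f=grab_frame('wrist');g=grab_frame('side')
T=f['T_tool_cam'];R=Ro.from_euler('xyz',s['tool_rot']).as_matrix()
Rc=R@T[:3,:3];tc=R@T[:3,3]+s['position'];f['R']=Rc.T;f['t']=-Rc.T@tc
for n,q in(('w',f),('s',g)):
    P,u,v=world(q);I=q['image'][v,u].astype(int)
    m=(abs(P[:,0]-.524)<.035)&(abs(P[:,1]-.188)<.03)&(P[:,2]>.018)
    br=I.sum(1)>450
    for nm,k in(('bright',m&br),('dark',m&(I.sum(1)<250))):
        if k.sum(): print(n,nm,k.sum(),np.round(np.percentile(P[k],[1,25,50,75,99],axis=0),3).tolist())
a=cv2.resize(f['image'][180:320,250:390],(600,600),interpolation=2)[:, :400]
b=cv2.resize(g['image'][215:275,260:300],(400,600),interpolation=2)
cv2.imwrite('pics/c4.png',np.hstack([a,b])[:,:,::-1])
E
```

```text
w bright 1762 [[0.531, 0.166, 0.02], [0.535, 0.183, 0.055], [0.536, 0.186, 0.064], [0.546, 0.189, 0.083], [0.549, 0.193, 0.101]]
w dark 4575 [[0.514, 0.159, 0.067], [0.532, 0.18, 0.113], [0.537, 0.19, 0.131], [0.541, 0.201, 0.145], [0.546, 0.218, 0.15]]
s bright 127 [[0.49, 0.19, 0.02], [0.515, 0.193, 0.032], [0.521, 0.195, 0.045], [0.528, 0.206, 0.468], [0.544, 0.217, 0.476]]
s dark 1335 [[0.489, 0.161, 0.068], [0.498, 0.186, 0.117], [0.509, 0.202, 0.152], [0.515, 0.209, 0.198], [0.533, 0.218, 0.231]]
```

View pics/c4.png

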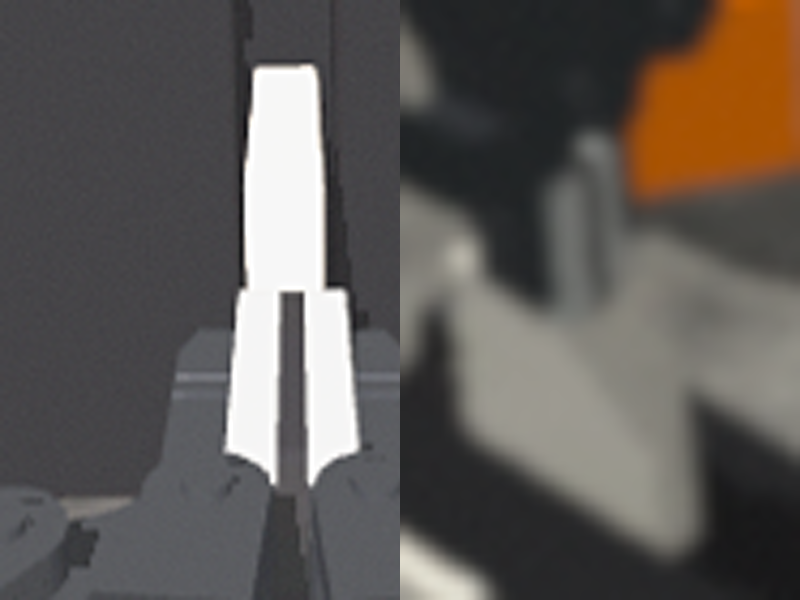

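The crop shows the shut pads (260/330, 370) with a narrow gap, just over the plate's near half. In the side view the pad ends (575,310) are at the plate's top edge. I'll read depth along the pad directly.

```bash
python3 - <<'E'
from h import *
s=observe();f=grab_frame('wrist');g=grab_frame('side');T=f['T_tool_cam'];z=f['range_z']
def tool(u,v):
    d=z[v,u];c=np.array([(u-f['cx'])/f['fx']*d,(v-f['cy'])/f['fy']*d,d,1]);return np.round((T@c)[:3]*1000,1)
for v in(200,215,230,240,244,250,256,262,270,280,288): print(v,'L',tool(309,v),'mid',tool(318,v),'R',tool(327,v),f['image'][v,318])
P,u,v=world(g)
for uu,vv in((277,237),(277,242),(278,245),(277,248),(280,240),(280,250),(270,246)):
    k=(u==uu)&(v==vv);print(uu,vv,np.round(P[k]*1000,1),g['image'][vv,uu])
print(s['position'],s['joint_efforts'])
E
```

```text
200 L [23.9 -5.1  9.4] mid [24.3  0.8  8.2] R [21.1  7.1 17.8] [247 247 246]
215 L [ 23.8  -4.4 -17.5] mid [ 24.3   0.8 -18.8] R [ 9.7  7.3 18.5] [247 247 246]
230 L [ 19.3  -4.1 -28.3] mid [ 19.1   0.8 -27.8] R [-2.4  7.4 19.6] [247 247 247]
240 L [ 13.8  -4.2 -29.3] mid [ 13.3   0.8 -28.4] R [-11.6   7.6  22. ] [247 247 247]
244 L [ 10.9  -4.2 -28.3] mid [ 11.1   0.8 -28.8] R [-14.6   7.6  21.2] [247 247 247]
250 L [ 10.9  -4.  -35.4] mid [ 11.5   0.8 -36.4] R [ 11.7   5.5 -36.8] [85 81 84]
256 L [ 11.7  -3.8 -43.1] mid [ 11.    0.7 -41.9] R [ 11.1   5.3 -42.1] [85 81 84]
262 L [ 11.7  -3.6 -49. ] mid [ 10.7   0.7 -47.3] R [ 11.7   5.1 -48.9] [84 82 86]
270 L [ 11.2  -3.5 -55.3] mid [ 11.6   0.7 -55.9] R [ 11.4   4.9 -55.6] [85 83 87]
280 L [ 12.   -3.2 -64.5] mid [ 11.8   0.7 -64.1] R [ 11.7   4.6 -64.1] [84 80 86]
288 L [ 12.7  -3.  -71.2] mid [  9.4   0.7 -66.6] R [ 12.9   4.4 -71.5] [94 90 94]
277 237 [[513.8 193.1  81.3]] [108 109 106]
277 242 [[513.4 194.9  70.9]] [109 111 107]
278 245 [[513.7 192.7  61.6]] [112 112 108]
277 248 [[513.8 196.1  56.8]] [134 132 124]
280 240 [[512.2 187.7  70.6]] [91 92 89]
280 250 [[508.3 194.9  53.8]] [135 133 125]
270 246 [[532.2 193.7  50.5]] [149 147 139]
[0.52427565 0.18796509 0.02696338] [-2.23591829e-03 -9.26237011e+01 -7.57317175e-02 -2.37716585e+01
  1.13147948e-02  1.80502757e-03  1.23092846e-04]
```

The pads sit inside the plate's outline from about 30 mm behind the nominal TCP upwards. I'll raise clear and measure where the shut fingertips really are.

```bash
python3 -m creep '[[[1,0,0,-0.04,0,0,0],[1,0,0,-0.04,0,0,0],[1,0,0,0,0,0,0],[1,0,0,0,0,0,0]]]'; cat > tip.py <<'E'
from h import *
s=observe();f=grab_frame('wrist');T=f['T_tool_cam']
f['R']=T[:3,:3].T;f['t']=-T[:3,:3].T@T[:3,3]
P,u,v=world(f);m=(abs(P[:,0])<16)&(abs(P[:,0])<.016)&(abs(P[:,1])<.05)&(P[:,2]<.02)&(P[:,2]>-.08)
print(s['position'],s['grip_width'])
h,e=np.histogram(P[m,2]*1000,bins=range(-80,24,4));print(list(zip(e,h)))
g=grab_frame('side');p,uu,vv=world(g);k=np.linalg.norm(p[:,:2]-s['position'][:2],axis=1)<.02
h,e=np.histogram(p[k,2]*1000,bins=range(0,200,6));print(list(zip(e,h)))
E
python3 tip.py
```

```text
clock: 5.55
position: [0.5248, 0.1881, 0.1078]
tool_rot: [-3.141, -0.002, -0.122]
force: [-0.4, 0.4, 0.1]
grip_width: -0.0
finger_force: 0.0
[0.5247565  0.18809303 0.10780599] -3.345006324787582e-05
[(np.int64(-80), np.int64(1207)), (np.int64(-76), np.int64(717)), (np.int64(-72), np.int64(212)), (np.int64(-68), np.int64(511)), (np.int64(-64), np.int64(206)), (np.int64(-60), np.int64(292)), (np.int64(-56), np.int64(260)), (np.int64(-52), np.int64(250)), (np.int64(-48), np.int64(221)), (np.int64(-44), np.int64(201)), (np.int64(-40), np.int64(186)), (np.int64(-36), np.int64(84)), (np.int64(-32), np.int64(1)), (np.int64(-28), np.int64(0)), (np.int64(-24), np.int64(0)), (np.int64(-20), np.int64(0)), (np.int64(-16), np.int64(0)), (np.int64(-12), np.int64(0)), (np.int64(-8), np.int64(0)), (np.int64(-4), np.int64(0)), (np.int64(0), np.int64(0)), (np.int64(4), np.int64(0)), (np.int64(8), np.int64(0)), (np.int64(12), np.int64(0)), (np.int64(16), np.int64(0))]
[(np.int64(0), np.int64(0)), (np.int64(6), np.int64(6)), (np.int64(12), np.int64(90)), (np.int64(18), np.int64(29)), (np.int64(24), np.i
[... 153 characters left out ...]
4(94)), (np.int64(60), np.int64(0)), (np.int64(66), np.int64(0)), (np.int64(72), np.int64(0)), (np.int64(78), np.int64(0)), (np.int64(84), np.int64(0)), (np.int64(90), np.int64(0)), (np.int64(96), np.int64(0)), (np.int64(102), np.int64(0)), (np.int64(108), np.int64(0)), (np.int64(114), np.int64(0)), (np.int64(120), np.int64(0)), (np.int64(126), np.int64(0)), (np.int64(132), np.int64(1)), (np.int64(138), np.int64(22)), (np.int64(144), np.int64(43)), (np.int64(150), np.int64(54)), (np.int64(156), np.int64(48)), (np.int64(162), np.int64(49)), (np.int64(168), np.int64(39)), (np.int64(174), np.int64(30)), (np.int64(180), np.int64(50)), (np.int64(186), np.int64(88)), (np.int64(192), np.int64(42))]
```

Both cameras agree: the true shut tips are about 33 mm short of the reported TCP (tips at z 0.140, report 0.108). I'll work with tip = report + 0.033. Opening, going down to report z about -0.009, and gripping.

```bash
python3 -m creep '[[[0,0,0,0,0,0,0],[0,0,0,0,0,0,0],[0,0,0,0,0,0,0],[0,0,0,0,0,0,0],[0,0,0,0.03,0,0,0],[0,0,0,0.03,0,0,0],[0,0,0,0.03,0,0,0],[0,0,0,0.015,0,0,0],[0,0,0,0,0,0,0]]]'; python3 -m creep '[[[0,0,0,0.006,0,0,0],[0,0,0,0.006,0,0,0],[0,0,0,0,0,0,0]]]'; python3 -m creep '[[[1,0,0,0,0,0,0],[1,0,0,0,0,0,0],[1,0,0,0,0,0,0],[1,0,0,0,0,0,0],[1,0,0,0,0,0,0],[1,0,0,0,0,0,0]]]' 50
```

```text
clock: 6.55
position: [0.5233, 0.1876, 0.0004]
tool_rot: [3.14, 0.003, -0.122]
force: [0.0, 0.2, 1.2]
grip_width: 0.0431
finger_force: 0.0
clock: 6.85
position: [0.5245, 0.1881, -0.0098]
tool_rot: [-3.141, -0.0, -0.122]
force: [1.0, 0.0, 0.1]
grip_width: 0.0432
finger_force: 0.0
clock: 7.45
position: [0.5246, 0.1881, -0.0095]
tool_rot: [-3.141, -0.001, -0.123]
force: [-2.1, -0.8, 5.8]
grip_width: 0.0096
finger_force: 49.0
```

Gripped: 9.6 mm at 49 N. Lifting, turning 2.7°, and going over the rack.

```bash
python3 -m creep '[[[1,0,0,-0.01,0,0,0],[1,0,0,-0.03,0,0,0],[1,0,0,-0.04,0,0,0],[1,0,0,-0.04,0,0,0],[1,0,0,0,0,0,2.7],[1,0.026,0.04,0,0,0,0],[1,0.026,0.045,0,0,0,0],[1,0.026,0.045,0,0,0,0],[1,0.025,0.045,0,0,0,0],[1,0,0.045,0,0,0,0]]]'; python3 -m creep '[[[1,0,0.045,0,0,0,0],[1,0,0.045,0,0,0,0],[1,0,0.04,0,0,0,0],[1,0,0.02,0,0,0,0],[1,0,0,0,0,0,0],[1,0,0,0,0,0,0]]]'; python3 - <<'E'
from h import *
from scipy.spatial.transform import Rotation as Ro
s=observe();f=grab_frame('wrist');T=f['T_tool_cam'];R=Ro.from_euler('xyz',s['tool_rot']).as_matrix()
Rc=R@T[:3,:3];f['R']=Rc.T;f['t']=-Rc.T@(R@T[:3,3]+s['position'])
save(f,'w2.png');P,u,v=world(f)
def box(n,x0,x1,y0,y1,z0,z1):
    m=(P[:,0]>x0)&(P[:,0]<x1)&(P[:,1]>y0)&(P[:,1]<y1)&(P[:,2]>z0)&(P[:,2]<z1);print(n,m.sum(),rect(P[m]) if m.sum()>5 else '')
print(s['position'],s['tool_rot'],s['grip_width'],s['finger_force'])
box('stop',.53,.62,-.14,-.085,.05,.07)
box('wall',.49,.64,-.28,-.225,.0595,.07)
box('kept',.50,.61,-.28,-.21,.05,.0585)
box('held',.5,.63,-.22,-.17,.11,.19)
E
```

```text
clock: 8.45
position: [0.5887, -0.0436, 0.1106]
tool_rot: [-3.141, -0.002, -0.17]
force: [-0.4, -2.0, -1.9]
grip_width: 0.0092
finger_force: 49.1
clock: 9.05
position: [0.5615, -0.1888, 0.1104]
tool_rot: [-3.141, -0.0, -0.17]
force: [-0.0, 0.9, -1.9]
grip_width: 0.0094
finger_force: 49.1
[ 0.56149472 -0.18884416  0.11043296] [-3.14118305e+00 -1.56198764e-04 -1.70032340e-01] 0.009352021999247857 49.149895906448364
stop 1518 (array([ 578.1, -112.3]), array([13. , 75.6]), np.float32(170.1))
wall 1927 (array([ 553.8, -250.1]), array([15.4, 91.5]), np.float32(170.3))
kept 950 (array([ 557.8, -240.3]), array([20.3, 90.6]), np.float32(161.1))
held 6484 (array([ 564.5, -189.3]), array([40.6, 51.2]), np.float32(136.6))
```

View pics/w2.png

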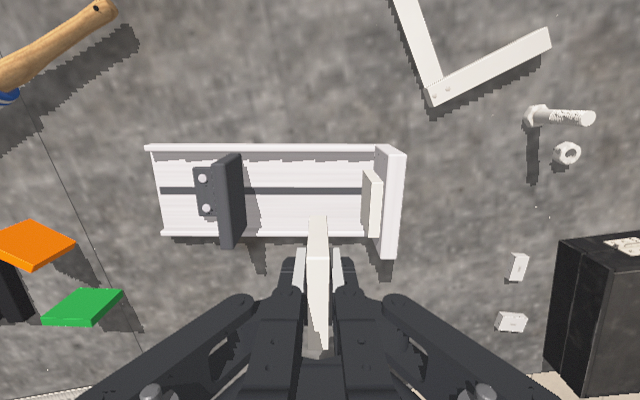

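The plate hangs upright between the fingers at (318,280). The kept plate is at (370,205) by the end wall (390,200) and the stop at (230,200). Lowering to rack x about -25 mm.

```bash
python3 -m creep '[[[1,0.0023,0.0054,0,0,0,0],[1,0,0,0.03,0,0,0],[1,0,0,0.03,0,0,0],[1,0,0,0.03,0,0,0],[1,0,0,0.015,0,0,0],[1,0,0,0.008,0,0,0],[1,0,0,0,0,0,0],[1,0,0,0,0,0,0]]]'; python3 -m creep '[[[1,0,0,0.003,0,0,0],[1,0,0,0.0025,0,0,0],[1,0,0,0,0,0,0]]]'
```

```text
clock: 9.9
position: [0.5637, -0.1948, -0.002]
tool_rot: [3.141, -0.001, -0.169]
force: [-0.1, -0.1, -1.1]
grip_width: 0.0094
finger_force: 49.2
clock: 10.2
position: [0.5629, -0.1947, -0.0084]
tool_rot: [3.142, -0.0, -0.17]
force: [0.1, 0.0, -2.4]
grip_width: 0.0094
finger_force: 49.2
```

```bash
python3 -m creep '[[[1,0,0,0.001,0,0,0],[1,0,0,0,0,0,0],[1,0,0,0,0,0,0]]]';python3 -m creep '[[[1,0,0,0.0007,0,0,0],[1,0,0,0,0,0,0],[1,0,0,0,0,0,0]]]'
```

```text
clock: 10.5
position: [0.563, -0.1947, -0.0094]
tool_rot: [3.142, -0.0, -0.169]
force: [0.4, 0.6, -1.8]
grip_width: 0.0096
finger_force: 49.4
clock: 10.8
position: [0.5631, -0.1948, -0.0095]
tool_rot: [3.141, -0.0, -0.17]
force: [-4.4, 1.0, 11.8]
grip_width: 0.0094
finger_force: 51.5
```

Seated on the floor. Releasing gently to about 28 mm and rising.

```bash
python3 -m creep '[[[0.7,0,0,0,0,0,0],[0.5,0,0,0,0,0,0],[0.35,0,0,0,0,0,0],[0.35,0,0,0,0,0,0],[0.35,0,0,-0.01,0,0,0],[0.35,0,0,-0.02,0,0,0],[0.35,0,0,-0.03,0,0,0],[0.35,0,0,-0.03,0,0,0],[0.35,0,0,-0.02,0,0,0],[0.35,0,0,0,0,0,0]]]'; python3 - <<'E'
from h import *
from scipy.spatial.transform import Rotation as Ro
s=observe();f=grab_frame('wrist');T=f['T_tool_cam'];R=Ro.from_euler('xyz',s['tool_rot']).as_matrix()
Rc=R@T[:3,:3];f['R']=Rc.T;f['t']=-Rc.T@(R@T[:3,3]+s['position'])
save(f,'w3.png');P,u,v=world(f)
def box(n,x0,x1,y0,y1,z0,z1):
    m=(P[:,0]>x0)&(P[:,0]<x1)&(P[:,1]>y0)&(P[:,1]<y1)&(P[:,2]>z0)&(P[:,2]<z1);print(n,m.sum(),rect(P[m]) if m.sum()>5 else '',P[m,2].mean())
print(s['position'],s['grip_width'])
box('plate',.53,.60,-.215,-.17,.05,.06)
box('stop',.53,.62,-.14,-.085,.05,.07)
E
```

```text
clock: 11.8
position: [0.5645, -0.1952, 0.1033]
tool_rot: [3.141, -0.005, -0.17]
force: [0.4, 0.2, -0.2]
grip_width: 0.0276
finger_force: 0.0
[ 0.56446747 -0.19521243  0.10330364] 0.0275597079254731
plate 727 (array([ 562.3, -195. ]), array([ 9.8, 49.9]), np.float32(170.6)) 0.055737811419961876
stop 1616 (array([ 577.9, -112.6]), array([12.7, 75.7]), np.float32(170.0)) 0.05848422227579479
```

View pics/w3.png

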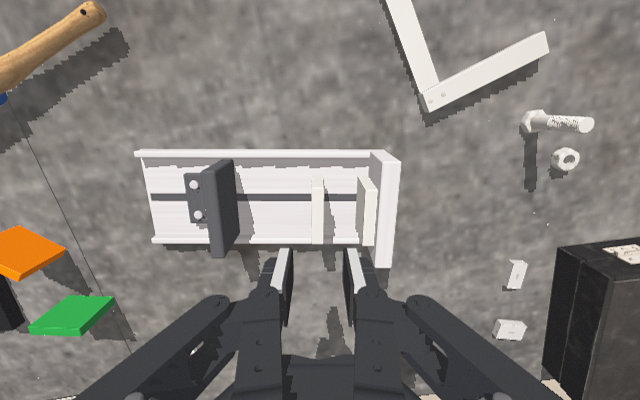

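The plate stands free at (318,210), upright and aligned (170.6°), next to the kept plate at (367,210). The stop is at (220,205). I'll shut the fingers and go behind the stop, above its foot.

```bash
python3 -m creep '[[[1,0,-0.04,0,0,0,0],[1,0,-0.04,0,0,0,0],[1,-0.0013,-0.0353,0,0,0,0],[1,0,0,0,0,0,0],[1,0,0,0.03,0,0,0],[1,0,0,0.03,0,0,0],[1,0,0,0.025,0,0,0],[1,0,0,0.015,0,0,0],[1,0,0,0.006,0,0,0],[1,0,0,0,0,0,0]]]' 60; python3 -m creep '[[[1,0,0,0,0,0,0],[1,0,0.003,0,0,0,0],[1,0,0.003,0,0,0,0]]]'
```

```text
clock: 12.85
position: [0.5808, -0.081, -0.0066]
tool_rot: [3.141, 0.001, -0.17]
force: [0.2, -0.0, 0.7]
grip_width: -0.0001
finger_force: 0.0
clock: 13.15
position: [0.5805, -0.0871, -0.0054]
tool_rot: [-3.142, -0.001, -0.169]
force: [-0.3, -0.1, -1.0]
grip_width: 0.0001
finger_force: 0.0
```

```bash
python3 -m creep '[[[1,0,0.006,0,0,0,0],[1,0,0.006,0,0,0,0],[1,0,0.006,0,0,0,0],[1,0,0.006,0,0,0,0],[1,0,0.006,0,0,0,0],[1,0,0.006,0,0,0,0],[1,0,0.006,0,0,0,0],[1,0,0.006,0,0,0,0],[1,0,0.006,0,0,0,0],[1,0,0.006,0,0,0,0]]]';python3 -m creep '[[[1,0,0.005,0,0,0,0],[1,0,0.004,0,0,0,0],[1,0,0.004,0,0,0,0],[1,0,0.004,0,0,0,0],[1,0,0.004,0,0,0,0],[1,0,0.004,0,0,0,0],[1,0,0,0,0,0,0]]]'; python3 - <<'E'
from h import *
from scipy.spatial.transform import Rotation as Ro
s=observe();f=grab_frame('wrist');T=f['T_tool_cam'];R=Ro.from_euler('xyz',s['tool_rot']).as_matrix()
Rc=R@T[:3,:3];f['R']=Rc.T;f['t']=-Rc.T@(R@T[:3,3]+s['position'])
save(f,'w4.png');P,u,v=world(f)
print(s['position'],s['force'])
a=np.array([.1685,.9857]);r=(P[:,:2]-[.5675,-.170])@a;l=(P[:,:2]-[.5675,-.170])@[.9857,-.1685]
for n,z0,z1 in(('plates',.053,.0575),('stop/wall',.0585,.066)):
    m=(l>-.02)&(l<.045)&(P[:,2]>z0)&(P[:,2]<z1)&(abs(r)<.12);h,e=np.histogram(r[m]*1000,bins=range(-100,120,3));print(n,[(int(x),int(y)) for x,y in zip(e,h) if y>8])
E
```

```text
clock: 14.15
position: [0.5698, -0.1464, -0.0062]
tool_rot: [-3.142, 0.0, -0.17]
force: [0.6, 1.8, 1.4]
grip_width: -0.0001
finger_force: 0.9
clock: 14.85
position: [0.5656, -0.1712, -0.0062]
tool_rot: [3.141, 0.0, -0.17]
force: [0.4, -0.5, -0.3]
grip_width: -0.0002
finger_force: 0.0
[ 0.56556769 -0.17124273 -0.00620736] [ 0.36949234 -0.54268795 -0.31420191]
plates [(-76, 704), (-73, 526), (-70, 536), (-67, 522), (-64, 368), (-40, 115), (-37, 331), (-34, 309), (-31, 239), (-28, 27), (-25, 30), (-22, 32), (-19, 124), (-16, 21), (-13, 16), (-10, 33), (-7, 36), (-4, 36), (-1, 39), (2, 36), (5, 15), (8, 23)]
stop/wall [(-91, 67), (-88, 813), (-85, 961), (-82, 976), (-79, 974), (-76, 1422), (-28, 449), (-25, 561), (-22, 551), (-19, 466), (-16, 20), (-13, 23), (-10, 36), (-7, 62), (-4, 280), (-1, 146), (2, 54), (5, 21), (8, 29), (14, 19)]
```

View pics/w4.png

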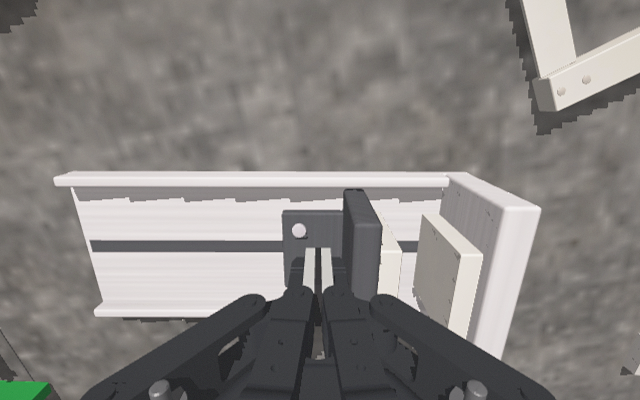

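Working well. The stop (362,240) has the new plate (388,260) flush against it, upright and about 24 mm from the kept plate (445,270). Pushing on, slowly at the end.

```bash
python3 -m creep '[[[1,0,0.003,0,0,0,0],[1,0,0.003,0,0,0,0],[1,0,0.003,0,0,0,0],[1,0,0.003,0,0,0,0],[1,0,0.003,0,0,0,0],[1,0,0.003,0,0,0,0],[1,0,0.002,0,0,0,0],[1,0,0.001,0,0,0,0],[1,0,0.001,0,0,0,0],[1,0,0,0,0,0,0]]]';python3 -m creep '[[[1,0,0.001,0,0,0,0],[1,0,0.001,0,0,0,0],[1,0,0,0,0,0,0]]]'
```

```text
clock: 15.9
position: [0.5619, -0.1924, -0.0062]
tool_rot: [3.141, 0.0, -0.17]
force: [-0.7, 1.4, -0.3]
grip_width: -0.0001
finger_force: 0.7
clock: 16.2
position: [0.5616, -0.1943, -0.0062]
tool_rot: [3.142, 0.0, -0.17]
force: [-0.7, 2.3, -0.4]
grip_width: -0.0002
finger_force: 1.0
```

```bash
python3 -m creep '[[[1,0,0.001,0,0,0,0],[1,0,0,0,0,0,0]]]';python3 -m creep '[[[1,0,0.001,0,0,0,0],[1,0,0,0,0,0,0]]]'
```

```text
clock: 16.4
position: [0.5614, -0.1953, -0.0062]
tool_rot: [3.142, 0.0, -0.17]
force: [-1.0, 1.8, -0.8]
grip_width: -0.0001
finger_force: 1.1
clock: 16.6
position: [0.5612, -0.1963, -0.0062]
tool_rot: [3.142, 0.0, -0.17]
force: [-0.8, 3.1, -0.6]
grip_width: 0.0
finger_force: 1.0
```

```bash
python3 -m creep '[[[1,0,0.001,0,0,0,0],[1,0,0,0,0,0,0]]]';python3 -m creep '[[[1,0,0.0007,0,0,0,0],[1,0,0,0,0,0,0]]]'
```

```text
clock: 16.8
position: [0.5612, -0.1967, -0.0062]
tool_rot: [-3.141, 0.0, -0.169]
force: [-0.9, 4.9, -0.8]
grip_width: -0.0004
finger_force: 2.9
clock: 17.0
position: [0.5612, -0.1967, -0.0063]
tool_rot: [-3.14, 0.0, -0.169]
force: [-1.2, 9.2, 0.2]
grip_width: -0.0004
finger_force: 4.5
```

```bash
cat > q.py <<'E'
from h import *
from scipy.spatial.transform import Rotation as Ro
s=observe();f=grab_frame('wrist');T=f['T_tool_cam'];R=Ro.from_euler('xyz',s['tool_rot']).as_matrix()
Rc=R@T[:3,:3];f['R']=Rc.T;f['t']=-Rc.T@(R@T[:3,3]+s['position'])
save(f,'w5.png');P,u,v=world(f)
a=np.array([.1685,.9857]);r=(P[:,:2]-[.5675,-.170])@a;l=(P[:,:2]-[.5675,-.170])@[.9857,-.1685]
for n,z0,z1 in(('plates',.053,.0575),('stop/wall',.0585,.066)):
    m=(l>-.02)&(l<.045)&(P[:,2]>z0)&(P[:,2]<z1)&(abs(r)<.12);h,e=np.histogram(r[m]*1000,bins=range(-100,0,2));print(n,[(int(x),int(y)) for x,y in zip(e,h) if y>8])
E
python3 q.py
```

```text
plates [(-76, 117), (-74, 431), (-72, 246), (-70, 240), (-68, 229), (-66, 212), (-64, 215), (-62, 215), (-60, 209), (-58, 200), (-56, 175), (-54, 11), (-52, 18), (-50, 21), (-48, 20), (-46, 18), (-44, 27), (-42, 98), (-40, 13), (-38, 9), (-36, 14), (-34, 28), (-32, 24), (-30, 28), (-28, 23), (-26, 29), (-24, 22), (-22, 15), (-18, 11), (-16, 16)]
stop/wall [(-90, 58), (-88, 519), (-86, 564), (-84, 568), (-82, 547), (-80, 551), (-78, 526), (-76, 718), (-74, 234), (-54, 209), (-52, 368), (-50, 366), (-48, 363), (-46, 367), (-44, 340), (-42, 28), (-40, 21), (-38, 10), (-36, 18), (-34, 40), (-32, 43), (-30, 194), (-28, 182), (-26, 52), (-24, 44), (-22, 17), (-20, 12), (-18, 20), (-16, 12), (-12, 15)]
```

The plates are continuous from -75 to -55 and the stop is at -54 to -42, so it is tight, with force rising to 9 N. Backing off, then up.

```bash
python3 -m creep '[[[1,0,-0.003,0,0,0,0],[1,0,-0.006,0,0,0,0],[1,0,-0.006,0,0,0,0],[1,0,0,-0.02,0,0,0],[1,0,0,-0.04,0,0,0],[1,0,0,-0.04,0,0,0],[1,0,0,-0.03,0,0,0],[1,0,0,0,0,0,0],[1,0,0,0,0,0,0]]]'; python3 q.py
```

```text
clock: 17.95
position: [0.5639, -0.1829, 0.1242]
tool_rot: [3.141, -0.001, -0.169]
force: [-0.3, 0.6, -0.0]
grip_width: -0.0
finger_force: 0.0
plates [(-76, 19), (-74, 141), (-72, 98), (-70, 105), (-68, 101), (-66, 108), (-64, 102), (-62, 107), (-60, 107), (-58, 109), (-56, 98), (-42, 35)]
stop/wall [(-90, 30), (-88, 162), (-86, 176), (-84, 175), (-82, 175), (-80, 167), (-78, 175), (-76, 211), (-74, 47), (-54, 98), (-52, 145), (-50, 146), (-48, 145), (-46, 149), (-44, 141), (-42, 9)]
```

View pics/w5.png

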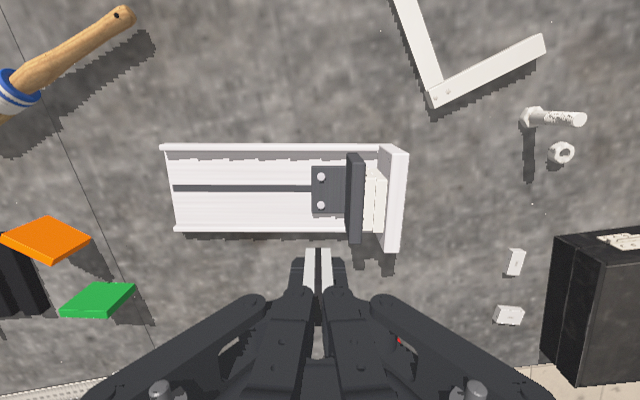

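Both plates (375,205) stand upright and tight between the stop (355,200) and the end wall (395,200), and the robot is clear of everything. Handing in.

```bash
python3 -c "
from workcell import *
print(job_done())"
```

```text
the job is handed in; nothing more can be done
None
```

I handed the job in at about 18 s: both plates stand upright and tight between the end wall and the stop, and the robot is clear of everything; no verdict came back.

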